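# Leave the salvaged display overhanging the riser

### The arm

A 7-joint arm with a two-finger parallel gripper is mounted at the origin on the work surface. World frame = base frame: x ahead of the robot, y to its left, z up, the work surface at z = 0. Lengths are in m, angles in rad, forces in N, time in s.
With the tool pointing down it reaches from about 0.425 to 0.925 m from the base axis. Payload 6.8 kg.
Tool frame: the origin (TCP) lies at the very end of the fingers, on their centre line; the grasp point (between the pads) lies 19 mm behind it; z points along the fingers, y is the line along which they close (so a half turn about z gives the same grasp; the last joint's range is limited). The gripper opens to 85 mm and grips with 20 to 120 N. Pads are 22 mm wide; open, the fingers measure 114 mm over their backs; the gripper's body (76 mm by 85 mm) begins 54 mm behind the grasp point. The pads swing forward as they close: fully open they stand 13 mm farther back than shut.
Start: joints at [1.004, 0.477, 0.022, 1.555, -0.011, 1.109, -0.083], TCP at [0.299, -0.605, 0.231] pointing down, gripper open.
Joint ranges: [-2.96, 2.96], [-0.34, 2.1], [-1.41, 1.46], [0.24, 2.44], [-1.37, 4.51], [0.17, 1.92], [-2.96, 2.96]. Speed limits (rad/s): [2.39, 2.39, 3.14, 3.14, 3.14, 3.14, 3.14].

### API

Orientations are given as a unit quaternion [w, x, y, z].
In Python, from station import get_obs, read_camera, hand_in gives the robot as it stands.
- The arm moves only by the tool arm_command, never from a script. Its argument "commands" is one flat list of numbers, 7 for each row, row after row: the shift along the tool's x, y, z in m, then the turn, a rotation vector about the tool's x, y, z in degrees, then the opening, from 0 (shut) to 1 (fully open). In form: [tx, ty, tz, rx, ry, rz, fingers, tx, ty, tz, rx, ry, rz, fingers, ...]. A call has 1 to 8 rows; each row is the pose to reach, as a shift and turn from the pose commanded when the call began, along the tool's axes at that moment; what a row does not reach only later rows make up. A row lasts 1/10 s, in which the tool goes at most 50 mm and 8.59 degrees, less where a joint would pass 70% of its speed; a pose out of reach is approached as far as the arm can. A call with a gripper value outside its range is refused whole. The fingers move at their own pace and stop on an object; "force" is the grip in N (left out, the last holds). Time passes only in rows, so rows that repeat a pose let the fingers close. It gives the time, the measured TCP pose, the force, the opening and the grip force at its end, in the units of the state.
- get_obs(): the state, without advancing time (a new reading comes with each control period).
- read_camera(name): name is "side" or "top" or "wrist"; returns a dict with "img" (480x640x3 uint8, red, green, blue), "camera_matrix" (3x3 intrinsics, pixels), "k1" (the pictures are not rectified: a ray, as slopes to the right and down, at radius r is drawn at 1 + k1 r^2 times it, then the intrinsics apply), "pose" (4x4, takes a point from camera to world coordinates). Camera axes: x right, y down, z forward; pixel columns grow to the right and rows downward; lengths in m; the calibration is good to about 2 mm. A picture is of the moment at which its call begins. There is no depth.
- hand_in(): hands the job in; it is judged then, once.
The state is a dict: "t": time; "q": joint angles; "joint_vel": joint speeds; "joint_torque": joint torques, N m; "eef_pos": TCP position; "tool_rot": TCP orientation; "contact_force": force on the tool from outside, world axes, zero at the start; "torque": the same for the moment, N m; "gripper_width": opening from 0.0 (shut) to 1.0 (fully open); "grasp_force": force on a finger pad.
Only numpy, scipy, OpenCV 4.12 (cv2) and the standard library are available. Lean on these libraries where they do the work, as an engineer would, in place of code of your own. Each camera call takes 0.05 s, during which the arm holds its last target. There are 200 camera calls.

### The job

Push the flat display panel across the riser with your fingertips until 40 mm of it sticks out, square, past the riser's long edge that faces away from you, so that the next worker can get fingers under it; then take your hand away. Only slide it: never lift it, tip it or let it fall. Leave the heatsink, the screw tin, the screwdriver and the fan where they are.

Things in the scene. Friction and masses are not known exactly. Their poses are not given: they have to be found in the camera images.
- riser: Fixed, rigid chipboard platform on a low green steel frame, standing on the bench: 280 mm (its x) by 460 mm (its y), flat top 60 mm above the bench, no rim. Origin: centre of its footprint, at bench level. Its +x axis points away from the robot (up to 29 degrees to either side), straight out over the long edge that the panel must overhang.
- riser_edge (a point): Middle of the riser's long edge that faces away from the robot, at the level of the riser's top: 140 mm along +x and 60 mm above the riser's origin. Axes as the riser's; the edge runs along y.
- panel: Loose display module, 120 (x) by 160 (y) by 7 mm thick, 0.2 to 0.42 kg: steel frame, black screen up, thin green circuit strip along the long side nearer the robot. Lies flat on the riser, 40 to 100 mm short of the edge, up to 17 degrees from square. Origin: centre of its underside; +x points to its long side nearer the edge to overhang. Slides with friction; stops when the push stops.
- panel_lead (a point): Middle of the panel's leading long side, at its underside, 60 mm along the panel's +x from its origin. The overhang is how far this point is past riser_edge along the riser's x.
- heatsink: Loose finned aluminium heatsink 42 x 42 mm, 34 mm high, standing on the riser near one of its short ends. Origin: centre of its underside. Leave alone.
- screw_tin: Loose round closed steel tin, 42 mm across and 39 mm high, with brass screw heads on its lid, on the riser near the other short end. Origin: centre of its underside. Leave alone.
- screwdriver: Loose screwdriver 200 mm long lying on the bench past the riser's +y end. Origin: underside, near its middle; x along the shaft towards the tip. Leave alone.
- fan: Loose black cooling fan, 80 x 80 mm and 25 mm high, on the bench past the riser's -y end. Origin: centre of its underside. Leave alone.
Mind the look-alikes: they are no part of the job. Of the things shaped like the panel, the steel one is meant.

How it is judged:
At the end, for the whole second after the job is handed in: The panel lies flat and still on the riser, its leading long side's middle 30 to 50 mm past the edge, square to the edge within 0.12 rad; heatsink, tin, screwdriver and fan are within 20 mm of where they stood (x of panel_lead in the frame of riser_edge between 0.03 and 0.05 m and angle between the x axis of panel and the x axis of riser, either way round below 0.12 rad and z of panel in the frame of riser_edge between -0.004 and 0.004 m and angle between panel's own z axis and vertical below 0.05 rad and linear speed of panel below 0.01 m/s and angular speed of panel below 0.05 rad/s and distance of each of heatsink, screw_tin, screwdriver, fan from where it was at the start of the episode below 0.02 m); the robot touches nothing.
It fails at once if the panel is lifted more than 8 mm off the riser's top (z of panel in the frame of riser_edge above 0.008 m).
It fails at once if the panel is tipped or falls (angle between panel's own z axis and vertical above 0.12 rad or z of panel in the frame of riser_edge below -0.015 m).
It fails at once if the heatsink, tin, screwdriver or fan is moved (distance of any of heatsink, screw_tin, screwdriver, fan from where it was at the start of the episode above 0.02 m).
It also fails if it takes over 48 s, if anything falls off the work surface, if the arm or the gripper's body presses on something with over 40 N, if the wrist force passes 120 N, or if a joint passes its speed limit or range.

## Working session

There is one attempt and no reset: what is moved stays moved. The work goes in short steps, Python scripts to look and compute and a tool call to move; the robot and the scene stay as the last step left them, time stands still between calls to the robot, and variables do not carry over. Pictures are saved under pics/ and viewed, at most 10 in all, crops included, and the job is handed in when it is done.

Besides the shell and the picture viewer there is one more tool, called after "Emit:" by a JSON object that holds its "api" and its "payload". arm_command: Moves the arm, as the interface text tells. Its arguments: {"type":"object","properties":{"commands":{"type":"array","items":{"type":"number"}},"force":{"type":"number"}},"required":["commands"]}

```bash
mkdir -p pics; python3 - <<'E'
from station import *
import cv2
for n in ("top","side"):
    c=read_camera(n); cv2.imwrite(f"pics/{n}0.png",c["img"][:,:,::-1]); print(n,c["camera_matrix"].tolist(),c["k1"],c["pose"].round(4).tolist())
o=get_obs(); print(o["t"],o["eef_pos"],o["tool_rot"],o["gripper_width"])
E
```

```text
top [[524.4873787671926, 0.0, 317.41079860667287], [0.0, 524.4873787671926, 242.93231479751378], [0.0, 0.0, 1.0]] -0.10027838353128588 [[0.0246, -0.9929, 0.1167, 0.3371], [-0.9996, -0.0261, -0.012, 0.0302], [0.015, -0.1163, -0.9931, 1.1293], [0.0, 0.0, 0.0, 1.0]]
side [[514.8204109743849, 0.0, 309.5735505700464], [0.0, 514.8204109743849, 230.05895706472427], [0.0, 0.0, 1.0]] -0.11083882617990433 [[-0.8462, -0.2971, 0.4423, -0.1254], [-0.5323, 0.4356, -0.7259, 1.0129], [0.0231, -0.8497, -0.5268, 0.7668], [0.0, 0.0, 0.0, 1.0]]
0.1 [ 0.29865402 -0.60472776  0.23039402] [-7.97890809e-04  9.73805208e-01  2.27382307e-01 -2.60218746e-04] 1.0009551824362575
```

View pics/top0.png

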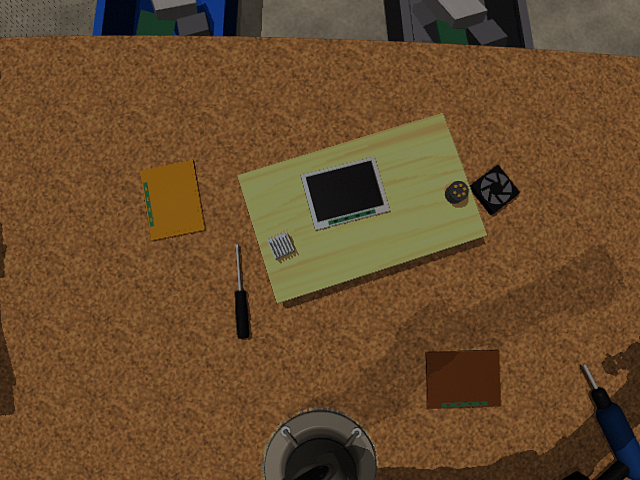

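View pics/side0.png

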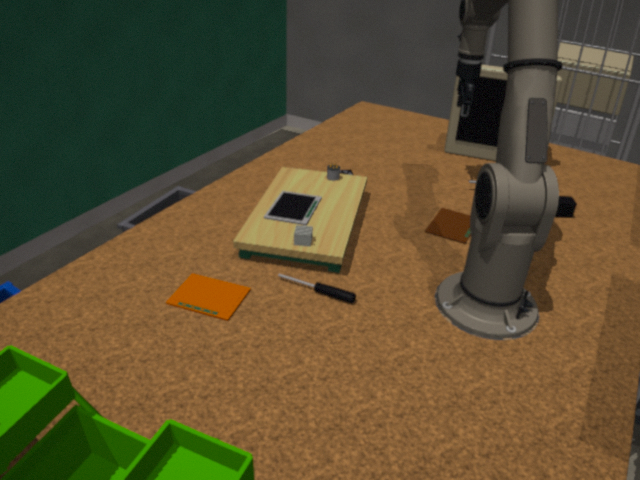

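Three panel-shaped things are in the top picture: an orange one at (172,200) and a brown one at (463,378), both on the bench, and a steel-framed one with a black screen at (345,193) on the riser. The steel one fits the description. The heatsink is at (283,246), the tin at (457,192), the fan at (495,189) and the screwdriver at (241,290). An enlarged crop will confirm the panel and give the corners.

```bash
python3 - <<'E'
import cv2
i=cv2.imread("pics/top0.png")[105:310,230:500]
cv2.imwrite("pics/crop0.png",cv2.resize(i,None,fx=2.9,fy=2.9,interpolation=cv2.INTER_CUBIC))
E
```

```text
(no output)
```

View pics/crop0.png

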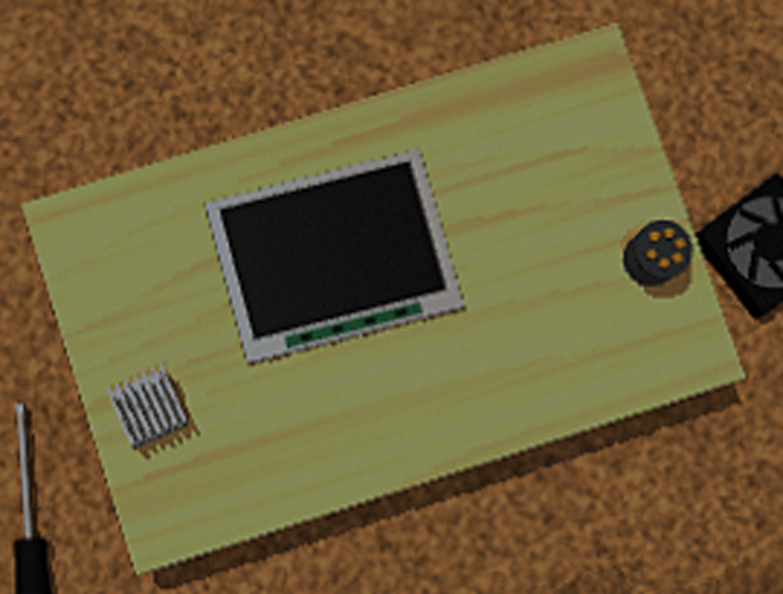

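The crop confirms it: steel frame, black screen, green strip on the near long side. Panel corners in the crop are (206,203), (421,151), (464,308), (249,363). Riser corners are (22,204), (618,23), (745,380), (135,575).

```bash
cat >h.py <<'E'
import numpy as np, cv2
from scipy.spatial.transform import Rotation as R
def to_world(c,px,z):
    k=c["k1"]; K=c["camera_matrix"]; T=c["pose"]
    d=(np.array(px,float)-K[:2,2])/K[0,0]; u=d.copy()
    for _ in range(20): u=d/(1+k*(u**2).sum(1,keepdims=True))
    r=np.c_[u,np.ones(len(u))]@T[:3,:3].T
    return T[:3,3]+r*((z-T[2,3])/r[:,2])[:,None]
def to_pix(c,P):
    T=c["pose"]; p=(np.array(P)-T[:3,3])@T[:3,:3]; s=p[:,:2]/p[:,2:]
    return s*(1+c["k1"]*(s**2).sum(1,keepdims=True))*c["camera_matrix"][0,0]+c["camera_matrix"][:2,2]
def fit(W,sx,sy):  # corners order: (+x,+y),(+x,-y),(-x,-y),(-x,+y) ; returns centre, yaw, rms
    M=np.array([[1,1],[1,-1],[-1,-1],[-1,1]])*[sx/2,sy/2]; W=W[:,:2]; c=W.mean(0); D=W-c
    a=np.arctan2((M[:,0]*D[:,1]-M[:,1]*D[:,0]).sum(),(M*D).sum())
    r=np.array([[np.cos(a),-np.sin(a)],[np.sin(a),np.cos(a)]])
    return c,a,np.sqrt(((D-M@r.T)**2).sum(1).mean())
def rel(c,a,P): # world xy -> riser frame
    return (np.array(P)[...,:2]-c)@np.array([[np.cos(a),-np.sin(a)],[np.sin(a),np.cos(a)]])
def wor(c,a,P): return c+np.array(P)@np.array([[np.cos(a),np.sin(a)],[-np.sin(a),np.cos(a)]])
E
python3 - <<'E'
from h import *
from station import *
c=read_camera("top"); f=lambda l:np.array(l)/2.9+[230-.33,105-.33]
rc,ra,e=fit(to_world(c,f([(22,204),(618,23),(745,380),(135,575)]),.06),.28,.46); print("riser",rc,ra,e)
W=to_world(c,f([(206,203),(421,151),(464,308),(249,363)]),.067)
pc,pa,e=fit(W,.12,.16); print("panel",pc,pa,e, "rel ang",pa-ra, "rel c",rel(rc,ra,pc))
print("sides",np.linalg.norm(W-np.roll(W,1,0),axis=1))
print("corners rel",rel(rc,ra,wor(pc,pa,[[.06,.08],[.06,-.08],[-.06,-.08],[-.06,.08]])))
print("tin,hs rel",rel(rc,ra,to_world(c,f([(668,249)]),.099)),rel(rc,ra,to_world(c,f([(148,405)]),.094)))
o=get_obs(); q=o["tool_rot"]; Rt=R.from_quat(np.r_[q[1:],q[0]]).as_matrix(); print(o["t"],o["eef_pos"],Rt.round(3).tolist())
np.savez("riser.npz",rc=rc,ra=ra)
E
```

```text
riser [ 0.5444778  -0.07371322] 0.3323104961439802 0.0010818330098965215
panel [ 0.56772224 -0.03772681] 0.2770826015490996 0.0009057928146911507 rel ang -0.055227894594880644 rel c [0.03371253 0.02643465]
sides [0.11955315 0.15966716 0.11845235 0.15806118]
corners rel [[ 0.09803704  0.10300069]
 [ 0.08920507 -0.05675536]
 [-0.03061197 -0.05013139]
 [-0.02178     0.10962467]]
tin,hs rel [[-0.0369881  -0.19345788]] [[-0.03198519  0.18475881]]
0.15 [ 0.298753   -0.60481784  0.23057375] [[0.897, 0.443, -0.001], [0.443, -0.897, 0.001], [-0.0, -0.001, -1.0]]
```

Emit:
{"api": "arm_command", "payload": {"commands": [0.384, -0.407, 0.03, 0, 0, 7.25, 1, 0.384, -0.407, 0.03, 0, 0, 7.25, 1, 0.384, -0.407, 0.03, 0, 0, 7.25, 1, 0.384, -0.407, 0.03, 0, 0, 7.25, 1, 0.384, -0.407, 0.03, 0, 0, 7.25, 1, 0.384, -0.407, 0.03, 0, 0, 7.25, 1, 0.384, -0.407, 0.03, 0, 0, 7.25, 1, 0.384, -0.407, 0.03, 0, 0, 7.25, 1]}}

```text
t: 0.95
eef_pos: [0.4161, -0.2214, 0.2099]
tool_rot: [0.0, 0.986, 0.165, 0.0]
contact_force: [0.7, 0.1, 0.3]
gripper_width: 0.998
grasp_force: 0.0
```

```bash
cat >st.py <<'E'
from h import *
from station import *
import sys
r=np.load("riser.npz"); rc,ra=r["rc"],float(r["ra"])
o=get_obs(); q=o["tool_rot"]; Rt=R.from_quat(np.r_[q[1:],q[0]]).as_matrix(); p=o["eef_pos"]
print("t",o["t"],"pos",p.round(4),"rel",rel(rc,ra,p).round(4),"yaw err deg",np.degrees(np.arctan2(Rt[1,0],Rt[0,0])-ra).round(2),"F",np.round(o["contact_force"],1))
if len(sys.argv)>1:
    g=np.array(eval(sys.argv[1])); t=np.r_[wor(rc,ra,g[:2]),g[2]]; print("tool shift",(Rt.T@(t-p)).round(4))
E
python3 st.py "[-.075,.03,.2]"
```

```text
t 0.95 pos [ 0.4161 -0.2214  0.2099] rel [-0.1695 -0.0977] yaw err deg -0.02 F [0.7 0.1 0.3]
tool shift [ 0.0945 -0.1277  0.0098]
```

Emit:
{"api": "arm_command", "payload": {"commands": [0.0945, -0.1277, 0.01, 0, 0, 0, 1, 0.0945, -0.1277, 0.01, 0, 0, 0, 1, 0.0945, -0.1277, 0.01, 0, 0, 0, 1, 0.0945, -0.1277, 0.01, 0, 0, 0, 1, 0.0945, -0.1277, 0.06, 0, 0, 0, 1, 0.0945, -0.1277, 0.1, 0, 0, 0, 1, 0.0945, -0.1277, 0.1, 0, 0, 0, 1, 0.0945, -0.1277, 0.1, 0, 0, 0, 1]}}

```text
t: 1.75
eef_pos: [0.4634, -0.0722, 0.1101]
tool_rot: [-0.0, 0.986, 0.165, -0.001]
contact_force: [-0.1, 0.1, 0.1]
gripper_width: 0.998
grasp_force: 0.0
```

```bash
python3 st.py "[-.075,.03,.075]"; python3 - <<'E'
from station import *
import cv2
cv2.imwrite("pics/w1.png",read_camera("wrist")["img"][:,:,::-1])
E
```

```text
t 1.75 pos [ 0.4634 -0.0722  0.1101] rel [-0.0761  0.0279] yaw err deg -0.03 F [-0.1  0.1  0.1]
tool shift [ 0.0012 -0.0021  0.0351]
```

View pics/w1.png

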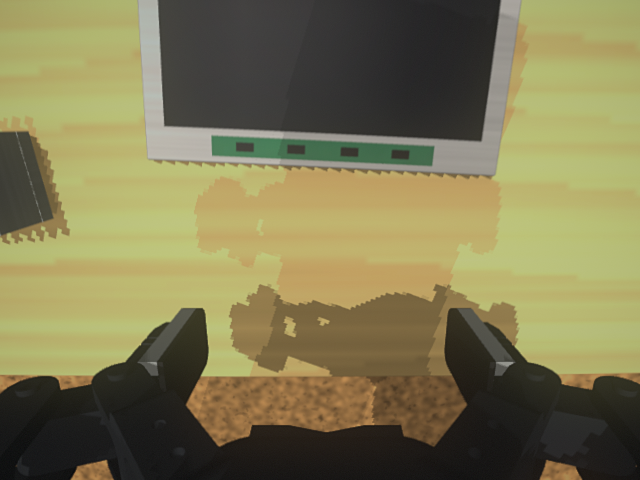

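The wrist picture shows the panel's near side running from (150,160) to (495,175). The open fingertips at (185,325) and (475,325) straddle its middle, and the way is clear. I'll lower with care, because the open tips may sit above the TCP.

Emit:
{"api": "arm_command", "payload": {"commands": [0.001, -0.002, 0.03, 0, 0, 0, 1, 0.001, -0.002, 0.042, 0, 0, 0, 1, 0.001, -0.002, 0.045, 0, 0, 0, 1, 0.001, -0.002, 0.047, 0, 0, 0, 1, 0.001, -0.002, 0.047, 0, 0, 0, 1]}}

```text
t: 2.3
eef_pos: [0.4647, -0.0698, 0.0637]
tool_rot: [0.0, 0.986, 0.165, 0.001]
contact_force: [0.3, -0.3, -0.1]
gripper_width: 0.996
grasp_force: 0.0
```

Emit:
{"api": "arm_command", "payload": {"commands": [0, 0, 0.001, 0, 0, 0, 1, 0, 0, 0.002, 0, 0, 0, 1, 0, 0, 0.003, 0, 0, 0, 1, 0, 0, 0.003, 0, 0, 0, 1]}}

```text
t: 2.7
eef_pos: [0.464, -0.0696, 0.0599]
tool_rot: [0.0, 0.986, 0.165, -0.0]
contact_force: [-0.3, 0.3, -0.2]
gripper_width: 1.001
grasp_force: 0.0
```

Emit:
{"api": "arm_command", "payload": {"commands": [0, 0, 0.001, 0, 0, 0, 1, 0, 0, 0.002, 0, 0, 0, 1, 0, 0, 0.003, 0, 0, 0, 1, 0, 0, 0.004, 0, 0, 0, 1, 0, 0, 0.004, 0, 0, 0, 1]}}

```text
t: 3.2
eef_pos: [0.4639, -0.0695, 0.0557]
tool_rot: [-0.0, 0.986, 0.165, -0.0]
contact_force: [0.1, -0.2, 0.3]
gripper_width: 1.002
grasp_force: 0.0
```

Emit:
{"api": "arm_command", "payload": {"commands": [0, 0, 0.001, 0, 0, 0, 1, 0, 0, 0.002, 0, 0, 0, 1, 0, 0, 0.003, 0, 0, 0, 1, 0, 0, 0.003, 0, 0, 0, 1]}}

```text
t: 3.6
eef_pos: [0.4639, -0.0696, 0.0527]
tool_rot: [-0.0, 0.986, 0.165, -0.0]
contact_force: [0.1, -0.7, 0.2]
gripper_width: 1.002
grasp_force: 0.0
```

Emit:
{"api": "arm_command", "payload": {"commands": [0, 0, 0.001, 0, 0, 0, 1, 0, 0, 0.002, 0, 0, 0, 1, 0, 0, 0.003, 0, 0, 0, 1, 0, 0, 0.003, 0, 0, 0, 1]}}

```text
t: 4.0
eef_pos: [0.4639, -0.0695, 0.0497]
tool_rot: [-0.0, 0.986, 0.165, -0.0]
contact_force: [-0.5, -0.1, 0.2]
gripper_width: 1.002
grasp_force: 0.0
```

```bash
python3 st.py "[-.045,.03,.0495]"
```

```text
t 4.0 pos [ 0.4639 -0.0695  0.0497] rel [-0.0748  0.0302] yaw err deg -0.0 F [-0.5 -0.1  0.2]
tool shift [0.0298 0.0002 0.0002]
```

Emit:
{"api": "arm_command", "payload": {"commands": [0.008, 0, 0, 0, 0, 0, 1, 0.016, 0, 0, 0, 0, 0, 1, 0.024, 0, 0, 0, 0, 0, 1, 0.03, 0, 0, 0, 0, 0, 1, 0.035, 0, 0, 0, 0, 0, 1, 0.04, 0, 0, 0, 0, 0, 1, 0.045, 0, 0, 0, 0, 0, 1, 0.05, 0, 0, 0, 0, 0, 1]}}

```text
t: 4.8
eef_pos: [0.5109, -0.0536, 0.0497]
tool_rot: [0.0, 0.986, 0.165, -0.001]
contact_force: [-1.7, -1.5, 0.2]
gripper_width: 0.999
grasp_force: 1.1
```

Emit:
{"api": "arm_command", "payload": {"commands": [0.005, 0, 0, 0, 0, 0, 1, 0.01, 0, 0, 0, 0, 0, 1, 0.015, 0, 0, 0, 0, 0, 1, 0.02, 0, 0, 0, 0, 0, 1, 0.025, 0, 0, 0, 0, 0, 1, 0.03, 0, 0, 0, 0, 0, 1]}}

```text
t: 5.4
eef_pos: [0.54, -0.0433, 0.0498]
tool_rot: [-0.0, 0.986, 0.165, -0.0]
contact_force: [-1.1, -0.9, -2.1]
gripper_width: 0.994
grasp_force: 0.6
```

```bash
python3 st.py "[.049,.03,.0495]"; python3 - <<'E'
from station import *
import cv2
i=read_camera("top")["img"][95:305,230:500,::-1]
cv2.imwrite("pics/top2.png",cv2.resize(i,None,fx=2.8,fy=2.8,interpolation=cv2.INTER_CUBIC))
E
```

```text
t 5.4 pos [ 0.54   -0.0433  0.0498] rel [0.0057 0.0302] yaw err deg -0.0 F [-1.1 -0.9 -2.1]
tool shift [0.0433 0.0002 0.0003]
```

View pics/top2.png

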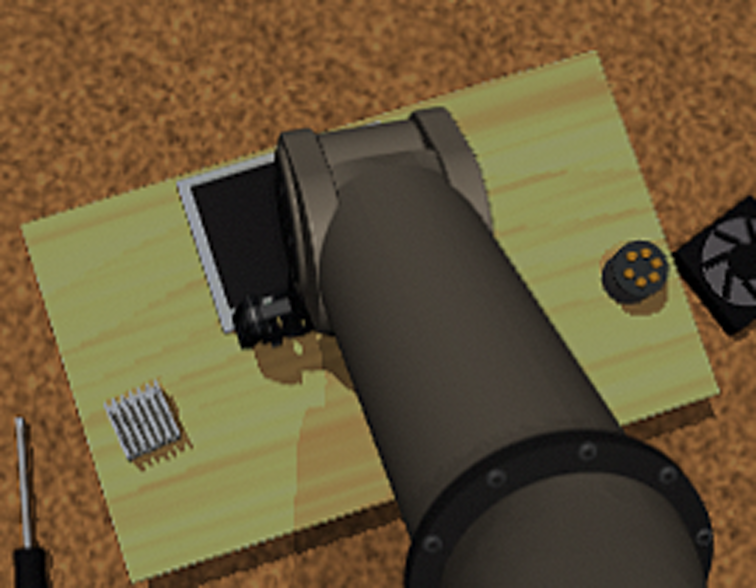

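The panel has slid and is now parallel to the edge: its left side runs from (180,182) to (228,332) and its leading side is nearly at the edge. I'll push to a little short of the goal, back off and measure.

Emit:
{"api": "arm_command", "payload": {"commands": [0.005, 0, 0, 0, 0, 0, 1, 0.01, 0, 0, 0, 0, 0, 1, 0.015, 0, 0, 0, 0, 0, 1, 0.02, 0, 0, 0, 0, 0, 1, 0.025, 0, 0, 0, 0, 0, 1, 0.03, 0, 0, 0, 0, 0, 1, 0.034, 0, 0, 0, 0, 0, 1, 0.036, 0, 0, 0, 0, 0, 1]}}

```text
t: 6.25
eef_pos: [0.5742, -0.0315, 0.0499]
tool_rot: [-0.0, 0.986, 0.165, 0.0]
contact_force: [-2.1, -1.1, 1.1]
gripper_width: 0.999
grasp_force: 1.3
```

Emit:
{"api": "arm_command", "payload": {"commands": [-0.015, 0, 0, 0, 0, 0, 1, -0.05, 0, 0, 0, 0, 0, 1, -0.07, 0, 0, 0, 0, 0, 1, -0.07, 0, -0.05, 0, 0, 0, 1, -0.07, 0, -0.05, 0, 0, 0, 1]}}

```text
t: 6.75
eef_pos: [0.5114, -0.0546, 0.1047]
tool_rot: [0.001, 0.986, 0.165, 0.005]
contact_force: [1.3, 0.5, -0.6]
gripper_width: 1.003
grasp_force: 0.0
```

```bash
python3 st.py; python3 - <<'E'
from station import *
import cv2
i=read_camera("wrist")["img"][:,:,::-1]; cv2.imwrite("pics/w3.png",i)
i=read_camera("top")["img"][95:305,230:500,::-1]
cv2.imwrite("pics/top3.png",cv2.resize(i,None,fx=2.8,fy=2.8,interpolation=cv2.INTER_CUBIC))
E
```

```text
t 6.75 pos [ 0.5114 -0.0546  0.1047] rel [-0.025   0.0289] yaw err deg -0.03 F [ 1.3  0.5 -0.6]
```

View pics/w3.png

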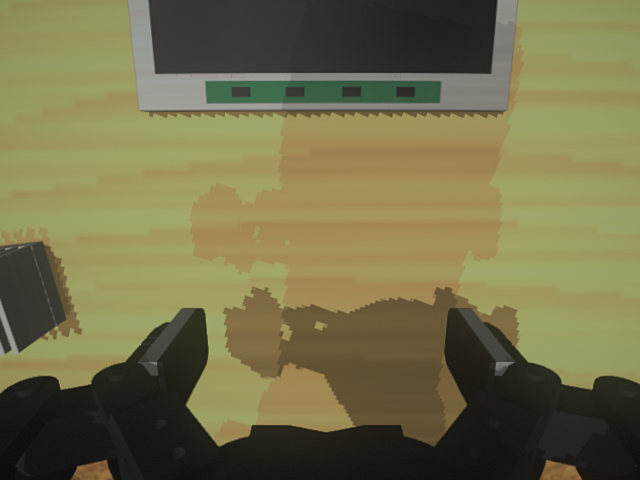

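View pics/top3.png

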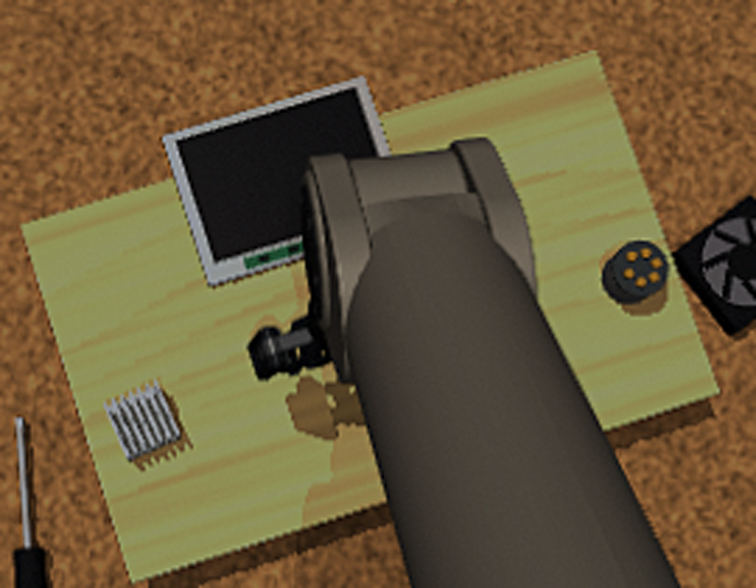

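The wrist picture shows the panel's trailing side at (140,110) to (508,110). In the top crop, the leading corners are (165,136) and (362,78), the rear-left corner is (213,286), and the riser's edge runs from (22,225) to (597,52). The tin, heatsink and fan have not moved.

```bash
python3 - <<'E'
from st import *
c=read_camera("top"); f=lambda l:np.array(l)/2.8+[230-.33,95-.33]
P=to_world(c,f([(165,136),(362,78),(213,286)]),.067); E=to_world(c,f([(22,225),(597,52)]),.06)
print("lead/rear rel riser",rel(rc,ra,P)); print("edge ends rel",rel(rc,ra,E))
w=read_camera("wrist"); print("trail (wrist)",rel(rc,ra,to_world(w,[(140,110),(508,110)],.067)))
E
```

```text
t 6.85 pos [ 0.5095 -0.0544  0.1014] rel [-0.0267  0.0297] yaw err deg -0.0 F [ 0.1 -0.3  0.3]
lead/rear rel riser [[ 0.16992923  0.10693624]
 [ 0.16910385 -0.04811921]
 [ 0.05008326  0.10700412]]
edge ends rel [[ 0.13866179  0.228545  ]
 [ 0.13854303 -0.22942731]]
trail (wrist) [[ 0.05026489  0.10808308]
 [ 0.05038061 -0.04556272]]
```

Overhang is now about 30.5 mm and square. It needs about 9.5 mm more: lower, and push until the TCP is at rel x 0.051.

Emit:
{"api": "arm_command", "payload": {"commands": [0, 0, 0.03, 0, 0, 0, 1, 0, 0, 0.045, 0, 0, 0, 1, 0, 0, 0.05, 0, 0, 0, 1, 0, 0, 0.05, 0, 0, 0, 1]}}

```text
t: 7.35
eef_pos: [0.5068, -0.0543, 0.0487]
tool_rot: [-0.0, 0.986, 0.166, -0.001]
contact_force: [0.2, -0.6, 0.4]
gripper_width: 0.999
grasp_force: 0.0
```

```bash
python3 st.py "[.051,.03,.0498]"; python3 -c "
from st import *
print(rel(rc,ra,[.5742,-.0315]))"
```

```text
t 7.35 pos [ 0.5068 -0.0543  0.0487] rel [-0.0293  0.0307] yaw err deg 0.02 F [ 0.2 -0.6  0.4]
tool shift [ 0.0803  0.0007 -0.0013]
t 7.35 pos [ 0.5068 -0.0543  0.0487] rel [-0.0293  0.0307] yaw err deg 0.02 F [ 0.2 -0.6  0.4]
[0.04186726 0.03020757]
```

Emit:
{"api": "arm_command", "payload": {"commands": [0.025, 0, -0.001, 0, 0, 0, 1, 0.045, 0, -0.001, 0, 0, 0, 1, 0.06, 0, -0.001, 0, 0, 0, 1, 0.066, 0, -0.001, 0, 0, 0, 1, 0.071, 0, -0.001, 0, 0, 0, 1, 0.075, 0, -0.001, 0, 0, 0, 1, 0.079, 0, -0.001, 0, 0, 0, 1, 0.0795, 0, -0.001, 0, 0, 0, 1]}}

```text
t: 8.15
eef_pos: [0.5816, -0.0294, 0.051]
tool_rot: [0.0, 0.986, 0.165, -0.001]
contact_force: [-4.6, -1.1, 4.3]
gripper_width: 1.0
grasp_force: 3.1
```

Emit:
{"api": "arm_command", "payload": {"commands": [-0.015, 0, 0, 0, 0, 0, 1, -0.05, 0, 0, 0, 0, 0, 1, -0.07, 0, -0.02, 0, 0, 0, 1, -0.07, 0, -0.07, 0, 0, 0, 1, -0.07, 0, -0.12, 0, 0, 0, 1, -0.07, 0, -0.15, 0, 0, 0, 1, -0.07, 0, -0.15, 0, 0, 0, 1]}}

```text
t: 8.85
eef_pos: [0.5195, -0.0516, 0.2059]
tool_rot: [0.001, 0.986, 0.165, 0.005]
contact_force: [0.4, -0.1, -0.2]
gripper_width: 1.004
grasp_force: 0.0
```

```bash
python3 st.py; python3 - <<'E'
from station import *
import cv2
i=read_camera("top")["img"][95:305,230:500,::-1]
cv2.imwrite("pics/top4.png",cv2.resize(i,None,fx=2.8,fy=2.8,interpolation=cv2.INTER_CUBIC))
E
```

```text
t 8.85 pos [ 0.5195 -0.0516  0.2059] rel [-0.0164  0.029 ] yaw err deg -0.04 F [ 0.4 -0.1 -0.2]
```

View pics/top4.png

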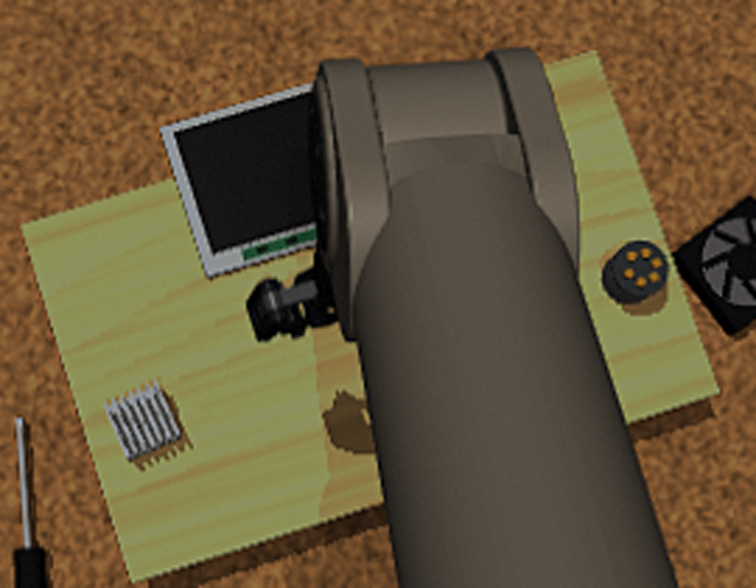

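In the top crop the leading side runs from (162,128) to (312,84) and the rear-left corner is at (209,277). The other things have not moved.

```bash
python3 - <<'E'
from st import *
c=read_camera("top"); f=lambda l:np.array(l)/2.8+[230-.33,95-.33]
P=to_world(c,f([(162,128),(312,84),(209,277)]),.067)
print("lead/rear rel riser",rel(rc,ra,P))
w=read_camera("wrist"); cv2.imwrite("pics/w4.png",w["img"][:,:,::-1])
print(w["img"].shape, to_pix(w,[[*wor(rc,ra,[.06,y]),.067] for y in(.108,-.05)]))
E
```

```text
t 8.9 pos [ 0.5179 -0.0517  0.2032] rel [-0.0179  0.0295] yaw err deg -0.03 F [-0.1 -0.4 -0.7]
lead/rear rel riser [[ 0.17653633  0.10724601]
 [ 0.17574567 -0.01057748]
 [ 0.05741488  0.10778764]]
(480, 640, 3) [[207.73578349 116.04452981]
 [447.8702632  116.14216324]]
```

View pics/w4.png

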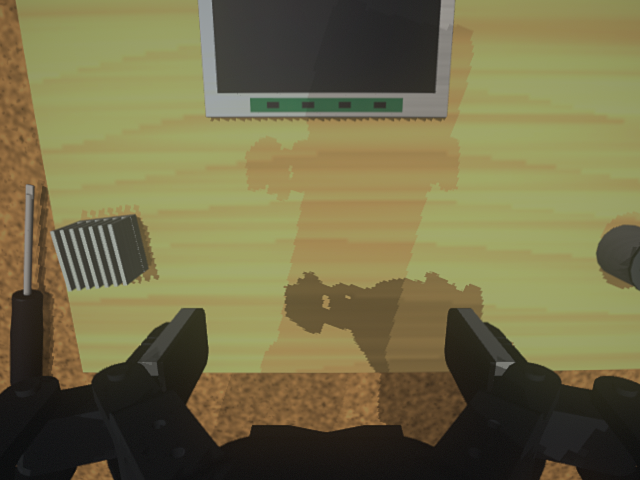

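The wrist picture puts the trailing side at row 117 (205 to 447), about 59 mm along the riser's x. Both views give 37 to 39 mm of overhang, square, and the hand is clear.

```bash
python3 -c "
from station import *
print(hand_in())"
```

```text
the job is handed in; nothing more can be done
None
```

I pushed the steel panel out to about 38 mm past the far edge, square to it, with the hand clear and the other things where they were in the last pictures, and handed the job in; the hand-in returned no verdict.

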